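Reset the margin dial of a binding machine

TASK

Reset the margin dial of the grey binding machine to the notch just past the orange pointer on its collar: pull the black knob up to unlock it, turn it clockwise to the pointer, feel on from there, clockwise, for the notch and push the knob back down in it until it is fully home. Do not force it: never turn it hard while locked, and never press it down hard, in its notch or beside it (10 N on the key is plenty, 20 N is too much). Let go of it, and leave the stapler, bottle and mouse where they are.

Things in the scene. Friction and masses are not known exactly. Their poses are not given: they have to be found in the camera images.
- machine: grey comb-binding machine, fixed to the desk, 300 (its x, depth) x 400 (its y, width) x 130 mm high; origin at the centre of its underside. The dial lies on its flat top, 80 mm from its centre towards its +y. A row of 20 mm high steel comb teeth runs along its far edge 112 mm beyond the dial; a punch lever is on its -y side.
- knob_grip (a point): on the black knob's vertical axis, 40 mm above the machine's top while locked. The grip is an upright bar 50 mm long (this frame's x), 14 thick (y), 37 high, its top 12 mm above this point, on a round skirt 62 mm across whose upper face is 24 mm below this point. A white line on the bar marks its pointing end, +x of this frame. Pinch the bar across its thickness, from above.
- pull (a joint): how far the knob is pulled up, m: 0 locked (fully home), stop at 0.014. It moves against 3 N of friction, so it stays at whatever height it is left, and does not fall back by itself. In the lock or the notch the knob cannot turn until pulled to 0.005; above 0.006 it turns freely.
- knob (a joint): turn of the knob, rad: 0 at the start, grows clockwise seen from above, stop at 1.75; light friction (0.03 N m). The pointer lies 0.55 to 0.95 rad clockwise from the start.
- collar_mark (a point): top of the orange pointer on the fixed aluminium collar round the knob, 44 mm out from the knob's axis, 11 mm above the machine's top; x of this frame points outward. The pointer shows where to begin feeling for the notch: when the knob is set, its white line points 0.08 to 0.44 rad (5 to 25 degrees) clockwise past it, differently each time.
- collar: the collar, 92 mm across, 9 mm high; origin on the knob's axis at the machine's top, x towards the pointer. Below it is a sprung seat: from the pointer to the notch, and past it, the key lands on it at pull = 0.005; it gives way 1 mm per 3 N after a first 3 N and pushes back up. The notch's floor (pull = 0) is on the same spring. Slid over the notch under light pressure, the key drops in and the force falls.
- key: 6 mm square steel key under the knob's skirt, 24 mm out from the axis on the side of the white line (not visible from above); origin on the knob's axis, at the height of the machine's top while locked, x towards the white line. The notch is 8 mm wide, so it takes the key only within 0.04 rad of its middle.
- stapler_mid (a point): bystander: blue and black stapler, 130 x 34 x 46 mm, lying on the machine's top; point at its centre
- bottle_mid (a point): bystander: brown bottle, 68 mm across, 210 mm high, standing on the desk; point at its centre
- mouse_mid (a point): bystander: black computer mouse, 105 x 58 x 32 mm, on a grey pad; point at its centre

How it is judged:
On the way, in this order (a step that is already met when the one before it is completed fails the run):
1. the knob is pulled up out of its lock, by more than 6 mm (value of joint pull above 0.006 m), for 0.1 s.
2. the knob, still pulled out, is turned clockwise to the pointer, or past it (value of joint pull above 0.003 m and y of collar_mark in the frame of knob_grip above -0.002 m), for 0.05 s.
At the end, for the whole second after the job is handed in: the knob's white line points 0.02 to 0.52 rad clockwise past the collar's orange pointer and the knob is fully home in its notch (pulled out by less than 1.5 mm), with the gripper off it (y of collar_mark in the frame of knob_grip between 0.001 and 0.022 m and value of joint pull between -0.0025 and 0.0015 m and contact force between the fingers and anything else below 0.2 N); the robot touches nothing.
It fails at once if the key forced: more than 20 N on it from the lock, the seat or the notch (contact force between key and anything else above 20 N).
It fails at once if stapler pushed or knocked (distance of stapler_mid from where it was at the start of the episode above 0.03 m).
It fails at once if bottle pushed or knocked (distance of bottle_mid from where it was at the start of the episode above 0.03 m).
It fails at once if mouse pushed or knocked (distance of mouse_mid from where it was at the start of the episode above 0.03 m).
It also fails if it takes over 58 s, if anything falls off the work surface, if the arm or the gripper's body presses on something with over 40 N, if the wrist force passes 120 N, or if a joint passes its speed limit or range.

ROBOT

A 6-joint arm with a two-finger parallel gripper is mounted at the origin on the work surface. World frame = base frame: x ahead of the robot, y to its left, z up, the work surface at z = 0. Lengths are in m, angles in rad, forces in N, time in s.
With the tool pointing down it reaches from about 0.3 to 0.85 m from the base axis. Payload 4.2 kg.
Tool frame: the origin (TCP) lies at the very end of the fingers, on their centre line; the grasp point (between the pads) lies 19 mm behind it; z points along the fingers, y is the line along which they close (so a half turn about z gives the same grasp; the last joint's range is limited). The gripper opens to 91 mm and grips with 3 to 60 N. Pads are 32 mm wide; open, the fingers measure 118 mm over their backs; the gripper's body (76 mm by 178 mm) begins 60 mm behind the grasp point.
Start: joints at [-1.127, 0.32, 1.565, -0, 1.257, -0.02], TCP at [0.257, -0.514, 0.214] pointing down, gripper open.
Joint ranges: [-3.11, 3.11], [-0.84, 2.01], [0.21, 2.61], [-1.34, 4.49], [0.05, 2.63], [-2.56, 2.56]. Speed limits (rad/s): [2.57, 2.57, 3.14, 3.14, 3.14, 3.14].

INTERFACE

Orientations are given as a rotation vector (axis times angle).
In Python, from cell import ctrl, eyes, order gives the robot as it stands. The module is installed in compiled form; this text tells all that it offers.
- The arm moves only by the tool send_rows, never from a script. Its argument "targets" is a list of rows, each a list of 5 numbers: the shift along the world's x, y, z in mm, then the turn about the world's z in rad, then the gripper's target within -1 to 1 (shut at 1, half-way at 0, fully open at -1). A call has 1 to 8 rows; each row is the pose to reach, as a shift and turn from the pose commanded when the call began; what a row does not reach only later rows make up. A row lasts 1/8 s, in which the tool goes at most 62.5 mm and 10.7 degrees, less where a joint would pass 70% of its speed; a pose out of reach is approached as far as the arm can. A call with a gripper value outside its range is refused whole. The fingers move at their own pace and stop on an object; the grip force is fixed at half the most. Time passes only in rows, so rows that repeat a pose let the fingers close. It gives the time, the measured TCP pose, the force, the opening and the grip force at its end, in the units of the state.
- ctrl.state(): the state, without advancing time (a new reading comes with each control period).
- eyes.grab_frame(name): name is "scene" or "top"; returns a dict with "color" (400x640x3 uint8, red, green, blue), "K" (3x3 intrinsics, pixels), "eye" and "rotation" of the camera in the world. Camera axes: x right, y down, z forward; pixel columns grow to the right and rows downward; lengths in m; the calibration is good to about 2 mm. A picture is of the moment at which its call begins. There is no depth.
- order.sign_off(): hands the job in; it is judged then, once.
The state is a dict: "time_s": time; "q": joint angles; "joint_vel": joint speeds; "effort": joint torques, N m; "position": TCP position; "ee_rot": TCP orientation; "force": force on the tool from outside, world axes, zero at the start; "ft_torque": the same for the moment, N m; "grip_width": opening from 0.0 (shut) to 1.0 (fully open); "gripper_force": force on a finger pad.
Only numpy, scipy, OpenCV 4.12 (cv2) and the standard library are available. Lean on these libraries where they do the work, as an engineer would, in place of code of your own. Each camera call takes 0.05 s, during which the arm holds its last target. There are 200 camera calls.

## Working session

There is one attempt and no reset: what is moved stays moved. The work goes in short steps, Python scripts to look and compute and a tool call to move; the robot and the scene stay as the last step left them, time stands still between calls to the robot, and variables do not carry over. Pictures are saved under pics/ and viewed, at most 10 in all, crops included, and the job is handed in when it is done.

Besides the shell and the picture viewer there is one more tool, called by a JSON object that holds its "api" and its "payload". send_rows: Moves the arm, as the interface text tells. Its arguments: {"type":"object","properties":{"targets":{"type":"array","items":{"type":"array","items":{"type":"number"}}}},"required":["targets"]}

```bash
mkdir -p pics
python3 - <<'E'
from cell import ctrl,eyes
import cv2,pickle
for n in("scene","top"):
    f=eyes.grab_frame(n); pickle.dump(f,open(n+".pkl","wb")); cv2.imwrite(f"pics/{n}0.png",f["color"][:,:,::-1]); print(n,f["K"],f["eye"],f["rotation"])
print(ctrl.state())
E
```

```text
scene [[389.29153832   0.         327.24540227]
 [  0.         389.29153832 203.13445974]
 [  0.           0.           1.        ]] [ 1.68918058 -0.25334379  0.87433002] [-1.70005061 -1.48119283  0.82534644]
top [[392.05234464   0.         312.75365895]
 [  0.         392.05234464 201.26522894]
 [  0.           0.           1.        ]] [ 0.39892859 -0.07358536  1.34779621] [-2.14627169  2.1987973  -0.10218251]
{'time_s': 0.1, 'q': array([-1.12698435e+00,  3.20237483e-01,  1.56556999e+00, -1.08910868e-06,
        1.25738834e+00, -2.00021743e-02]), 'joint_vel': array([ 0.00091283, -0.00071288, -0.00224455, -0.000828  ,  0.00014801,
        0.00022893]), 'effort': array([-1.10985009e-03, -4.13334239e+01, -2.32509202e+01,  7.26625789e-02,
        4.22162481e-02, -4.29508759e-05]), 'position': array([ 0.25703683, -0.51384116,  0.21319386]), 'ee_rot': array([-3.05596646e+00, -7.21685023e-01,  5.30968836e-04]), 'force': array([-0.10069519,  1.37887606,  0.04424173]), 'ft_torque': array([0.0122373 , 0.00961189, 0.01891357]), 'gripper_force': 0.0, 'grip_width': 0.9988595383638458}
```

View pics/top0.png

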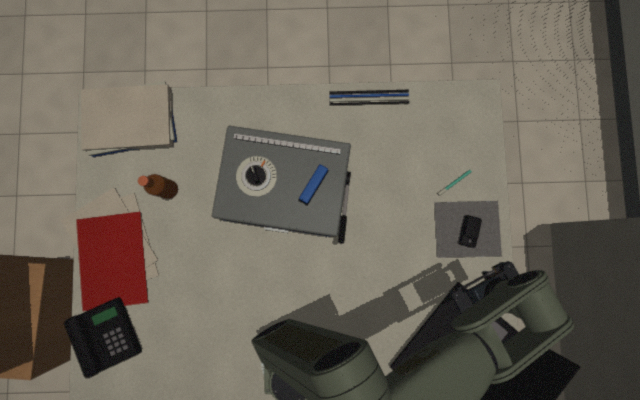

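View pics/scene0.png

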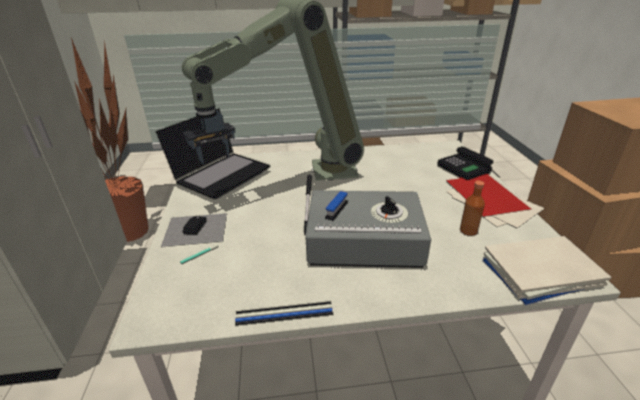

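The top view shows the machine with corners near (229,126), (350,143), (336,237) and (213,217). The knob is at (256,175) and the stapler at (313,185). Next I'll enlarge the dial.

```bash
cat > h.py <<'E'
import numpy as np,cv2
from scipy.spatial.transform import Rotation as R
from cell import ctrl,eyes
def unproj(f,u,v,z):
    d=R.from_rotvec(f["rotation"]).as_matrix()@np.linalg.solve(f["K"],[u,v,1.]); e=np.array(f["eye"])
    return e+d*(z-e[2])/d[2]
def proj(f,p):
    c=R.from_rotvec(f["rotation"]).as_matrix().T@(np.array(p)-f["eye"]); c=f["K"]@c; return c[:2]/c[2]
E
python3 - <<'E'
from h import *
import pickle
a=[]
for n,(u,v,w) in dict(top=(226,145,60),scene=(360,180,60)).items():
    f=pickle.load(open(n+".pkl","rb")); c=f["color"][v:v+w,u:u+w,::-1]
    a.append(cv2.resize(c,(400,400) if 0 else (390,390),interpolation=cv2.INTER_CUBIC))
    if n=="top":
        for p in [(229,126),(350,143),(336,237),(213,217)]: print(unproj(f,*p,.13))
        print("knob@collar",unproj(f,256,175,.14))
        hsv=cv2.cvtColor(f["color"],cv2.COLOR_RGB2HSV)[v:v+w,u:u+w]
        m=(hsv[...,0]<22)&(hsv[...,1]>110)&(hsv[...,2]>80); ys,xs=np.nonzero(m); print(list(zip(xs+u,ys+v)))
        print("orange",unproj(f,xs.mean()+u,ys.mean()+v,.141))
cv2.imwrite("pics/crop0.png",np.hstack(a))
E
```

```text
[0.76116009 0.18610224 0.13      ]
[ 0.69669565 -0.19657965  0.13      ]
[ 0.4016782  -0.14350386  0.13      ]
[0.4728056  0.23699698 0.13      ]
knob@collar [0.59991806 0.10046968 0.14      ]
[(np.int64(264), np.int64(161)), (np.int64(263), np.int64(162)), (np.int64(264), np.int64(162)), (np.int64(262), np.int64(163)), (np.int64(263), np.int64(163)), (np.int64(262), np.int64(164)), (np.int64(263), np.int64(164)), (np.int64(261), np.int64(165)), (np.int64(262), np.int64(165))]
orange [0.63640968 0.07912988 0.141     ]
```

View pics/crop0.png

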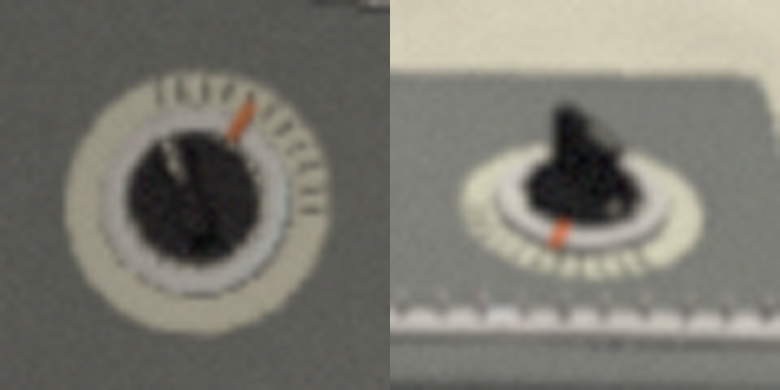

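Run:
```python
from h import *
import pickle
f=pickle.load(open("top.pkl","rb"))
g=cv2.cvtColor(f["color"],cv2.COLOR_RGB2GRAY).astype(float)
# yellow disc/collar vs. machine: bright centroid by filled contour
for th,z in((110,.131),(125,.131),(140,.139),(150,.139)):
    m=np.zeros(g.shape,np.uint8); m[145:210,220:292]=(g[145:210,220:292]>th)
    cs,_=cv2.findContours(m,cv2.RETR_EXTERNAL,cv2.CHAIN_APPROX_NONE); c=max(cs,key=lambda c:cv2.contourArea(cv2.convexHull(c)))
    e=cv2.fitEllipse(cv2.convexHull(c)); print(th,e,unproj(f,*e[0],z))
c=np.array([.599,.0985])
sub=np.round(g[160:186,244:268]).astype(int)
for r in sub: print(*r)
P=lambda u,v,z:unproj(f,u,v,z)[:2]
ax=proj(f,[*c,.182]); print("axis top px",ax)
for uv in((251.4,167),(252.5,169.5),(254.2,173)): d=P(*uv,.182)-c; print("line",np.linalg.norm(d),np.arctan2(d[1],d[0]))
d=P(262.7,163.2,.141)-c; print("ptr",np.linalg.norm(d),np.arctan2(d[1],d[0]))
```

```text
110 ((256.0224609375, 175.8539276123047), (40.329315185546875, 41.031005859375), 60.33087921142578) [0.59870537 0.10172444 0.131     ]
125 ((255.89590454101562, 175.8333740234375), (39.10976028442383, 40.328041076660156), 59.89226150512695) [0.59878023 0.10212083 0.131     ]
140 ((256.0257263183594, 175.92234802246094), (38.34782409667969, 38.88734436035156), 70.38182830810547) [0.59717611 0.10056391 0.139     ]
150 ((258.024658203125, 176.75790405273438), (20.807239532470703, 25.300003051757812), 40.69549560546875) [0.59439252 0.09436239 0.139     ]
124 141 146 148 148 142 115 132 144 116 121 132 138 117 134 144 119 134 145 133 103 132 146 137
145 144 149 148 148 146 131 136 144 142 138 132 129 139 142 146 142 143 140 118 107 132 139 118
149 147 146 148 143 143 138 138 140 146 146 149 145 148 150 146 137 136 126 110 106 132 126 115
148 146 145 146 139 137 139 144 146 151 149 151 150 149 152 150 146 133 115 104 105 137 129 137
145 149 143 140 145 143 146 147 143 141 139 137 139 138 139 142 144 123 101 103 127 140 142 148
148 146 144 145 148 142 140 138 110 93 82 70 69 79 88 108 120 1
[... 1127 characters left out ...]
4 81 42 33 31 34 35 28 25 28 31 28 18 27 36 34 39 43 75 119 148 155
148 152 137 99 57 36 33 36 32 31 27 21 13 14 12 20 32 40 37 53 111 127 147 157
147 152 146 121 90 58 46 34 32 36 32 23 10 16 19 24 27 43 64 88 129 147 157 157
141 147 150 136 124 100 67 46 37 33 42 21 23 22 34 34 34 52 104 132 146 153 158 147
136 141 149 150 143 137 99 78 73 50 47 43 41 40 43 50 71 95 131 148 152 160 150 128
122 137 145 149 148 149 124 126 118 95 86 80 67 72 84 99 115 139 150 155 156 148 124 122
axis top px [254.62198077 173.03689206]
line 0.02092361296291425 0.4723965525764659
line 0.012602739978041259 0.5216354738981211
line 0.001276297035643717 1.4583559226637606
ptr 0.0422354844020621 -0.4792404024167858
```

The dial axis is about (0.598, 0.101), which agrees with the machine corners. The bar's yaw is about 0.35 and the pointer's about −0.52. I'll take the half-turned grasp so joint 6 stays within its range.

{"api": "send_rows", "payload": {"targets": [[20,35,30,0.18,-1],[40,70,60,0.36,-1],[60,110,60,0.54,-1],[80,150,60,0.72,-1],[100,190,60,0.9,-1],[125,230,60,1.08,-1],[150,270,60,1.26,-1],[170,310,60,1.44,-1]]}}

```text
time_s: 1.1
position: [0.4278, -0.2028, 0.2736]
ee_rot: [-1.814, -2.564, -0.0]
force: [0.9, 0.5, 0.6]
grip_width: 1.003
gripper_force: 0.0
```

{"api": "send_rows", "payload": {"targets": [[20,35,0,0.18,-1],[40,70,0,0.36,-1],[60,110,0,0.54,-1],[80,150,0,0.72,-1],[100,190,0,0.9,-1],[125,230,0,1.08,-1],[150,270,0,1.26,-1],[170,305,0,1.44,-1]]}}

```text
time_s: 2.1
position: [0.5978, 0.1023, 0.2733]
ee_rot: [0.327, -3.124, 0.0]
force: [0.6, -0.2, -0.3]
grip_width: 0.998
gripper_force: 0.0
```

{"api": "send_rows", "payload": {"targets": [[0,0,0,0.14,-1],[0,0,0,0.14,-1]]}}

```text
time_s: 2.35
position: [0.5971, 0.1011, 0.2732]
ee_rot: [0.533, -3.094, -0.0]
force: [-0.2, 0.0, 0.7]
grip_width: 0.999
gripper_force: 0.0
```

```bash
cat >> h.py <<'E'
def st():
    s=ctrl.state(); x=R.from_rotvec(s["ee_rot"]).as_matrix()
    print("t%.2f"%s["time_s"],"p",np.round(s["position"]*1e3,1),"yaw %.3f"%np.arctan2(x[1,0],x[0,0]),"tilt %.3f"%np.arccos(-x[2,2]),"F",np.round(s["force"],2),"T",np.round(s["ft_torque"],3),"w %.3f g %.1f"%(s["grip_width"],s["gripper_force"]),"q6 %.2f"%s["q"][5])
E
python3 -c "
from h import *
st()
f=eyes.grab_frame('scene')
import numpy as np
for p in ([.598,.101,.182],[.598,.101,.139]): print(proj(f,p))
cv2.imwrite('pics/s1.png',cv2.resize(f['color'][100:250,290:490,::-1],(800,600),interpolation=cv2.INTER_CUBIC))"
```

```text
t2.35 p [597.1 101.1 273.2] yaw -2.800 tilt 0.002 F [-0.22  0.03  0.74] T [ 0.129 -0.048 -0.049] w 0.999 g 0.0 q6 -1.76
[389.19531066 198.23666402]
[388.22611305 208.84310325]
```

View pics/s1.png

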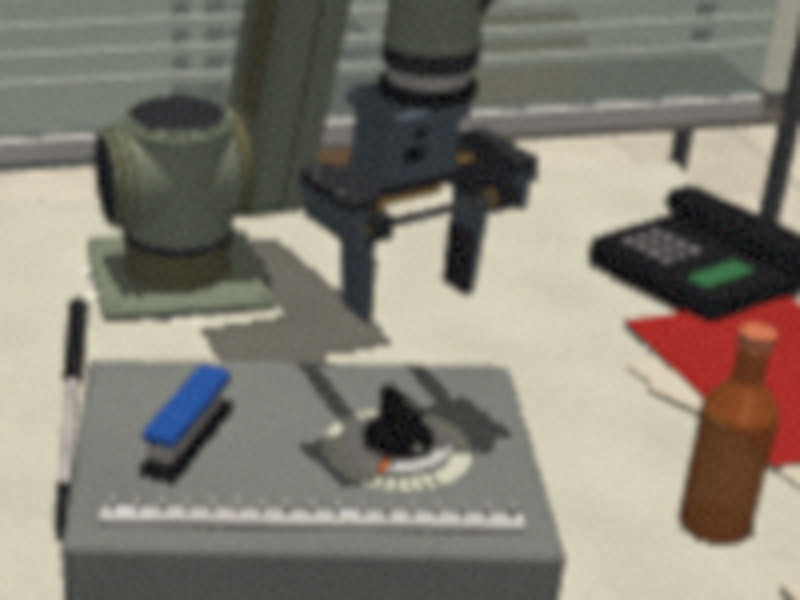

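The fingers straddle the bar, which is at about (395,415) in the crop, with stapler and bottle clear. I'll descend and close.

{"api": "send_rows", "payload": {"targets": [[0,0,-25,0,-1],[0,0,-50,0,-0.4],[0,0,-75,0,-0.2],[0,0,-95,0,0],[0,0,-110,0,0.2],[0,0,-120,0,0.3],[0,0,-120,0,0.3],[0,0,-120,0,0.3]]}}

```text
time_s: 3.4
position: [0.5977, 0.1008, 0.1547]
ee_rot: [-0.534, 3.094, 0.0]
force: [0.0, -0.6, 0.3]
grip_width: 0.351
gripper_force: 0.0
```

```bash
python3 -c "
from h import *
st()"
```

```text
t3.40 p [597.7 100.8 154.7] yaw -2.800 tilt 0.001 F [ 0.04 -0.56  0.3 ] T [ 0.114 -0.112 -0.033] w 0.351 g 0.0 q6 -1.76
```

{"api": "send_rows", "payload": {"targets": [[0,0,0,0,0.5],[0,0,0,0,0.6],[0,0,0,0,0.7],[0,0,0,0,1],[0,0,0,0,1],[0,0,0,0,1]]}}

```text
time_s: 4.15
position: [0.597, 0.1016, 0.1542]
ee_rot: [0.535, -3.096, -0.002]
force: [-2.7, 3.9, 2.4]
grip_width: 0.148
gripper_force: 30.0
```

```bash
python3 -c "
from h import *
st()"
```

```text
t4.15 p [597.  101.6 154.2] yaw -2.800 tilt 0.002 F [-2.69  3.92  2.42] T [ 1.167  0.352 -0.026] w 0.148 g 30.0 q6 -1.76
```

Gripped: the opening is about 13.5 mm and the twist is near zero. The lateral load says to centre about 1 mm, and then I'll pull up.

{"api": "send_rows", "payload": {"targets": [[-0.5,0.8,0,0,1],[-0.5,0.8,2,0,1],[-0.5,0.8,4,0,1],[-0.5,0.8,6,0,1],[-0.5,0.8,8,0,1],[-0.5,0.8,10,0,1],[-0.5,0.8,10,0,1],[-0.5,0.8,10,0,1]]}}

```text
time_s: 5.15
position: [0.5969, 0.1016, 0.1644]
ee_rot: [-0.535, 3.095, 0.0]
force: [1.8, 4.1, -1.9]
grip_width: 0.152
gripper_force: 30.0
```

```bash
python3 -c "
from h import *
st()"
```

```text
t5.15 p [596.9 101.6 164.4] yaw -2.799 tilt 0.001 F [ 1.84  4.14 -1.91] T [ 0.947 -0.433  0.008] w 0.152 g 30.0 q6 -1.76
```

{"api": "send_rows", "payload": {"targets": [[0.3,0.5,0,-0.1,1],[0.3,0.8,0,-0.2,1],[0.3,0.8,0,-0.3,1],[0.3,0.8,0,-0.4,1],[0.3,0.8,0,-0.5,1],[0.3,0.8,0,-0.6,1],[0.3,0.8,0,-0.7,1],[0.3,0.8,0,-0.7,1]]}}

```text
time_s: 6.15
position: [0.597, 0.1038, 0.1644]
ee_rot: [-0.56, -3.091, -0.005]
force: [-0.1, 7.5, -1.8]
grip_width: 0.155
gripper_force: 30.0
```

```bash
python3 -c "
from h import *
st()
for n,(u,v,w,h) in dict(scene=(360,165,60,60)).items():
    f=eyes.grab_frame(n); cv2.imwrite('pics/s2.png',cv2.resize(f['color'][v:v+h,u:u+w,::-1],(600,600),interpolation=cv2.INTER_CUBIC))
st()"
```

```text
t6.15 p [597.  103.8 164.4] yaw 2.783 tilt 0.003 F [-0.14  7.5  -1.76] T [ 1.603 -0.316 -0.038] w 0.155 g 30.0 q6 -1.06
t6.20 p [597.  103.8 164.4] yaw 2.783 tilt 0.003 F [ 0.7   8.13 -1.64] T [ 1.617 -0.245 -0.053] w 0.150 g 30.0 q6 -1.06
```

View pics/s2.png

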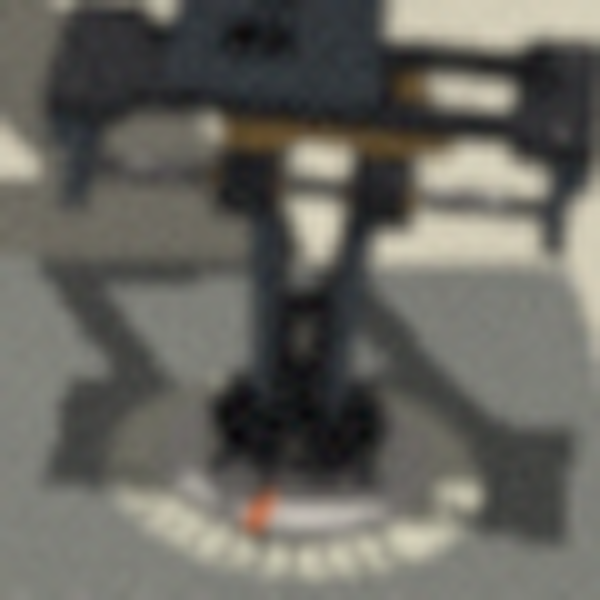

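From the shift during the turn, the axis is about (599.8, 102.7) with the grip about 3 mm off along the bar. That revises the pointer yaw to about −0.56. I'll turn to about −0.60 with the lateral load corrected, then lower towards the seat.

{"api": "send_rows", "payload": {"targets": [[0.2,1,0,-0.08,1],[0.4,1.8,0,-0.16,1],[0.5,2,0,-0.24,1],[0.5,2,0,-0.24,1],[0.5,2,-2,-0.24,1],[0.5,2,-4,-0.24,1],[0.5,2,-4,-0.24,1]]}}

```text
time_s: 7.08
position: [0.5974, 0.1047, 0.1604]
ee_rot: [-0.923, -3.003, -0.001]
force: [0.0, 4.6, 0.7]
grip_width: 0.15
gripper_force: 30.0
```

```bash
python3 -c "
from h import *
st()"
```

```text
t7.08 p [597.4 104.7 160.4] yaw 2.545 tilt 0.001 F [0.01 4.58 0.74] T [ 1.111e+00 -7.500e-02  1.000e-03] w 0.150 g 30.0 q6 -0.82
```

{"api": "send_rows", "payload": {"targets": [[0,0.4,-0.7,0,1],[0,0.4,-1.4,0,1],[0,0.4,-1.4,0,1]]}}

```text
time_s: 7.45
position: [0.5974, 0.1047, 0.1591]
ee_rot: [0.925, 3.002, 0.0]
force: [-1.2, 3.7, 4.9]
grip_width: 0.152
gripper_force: 30.0
```

{"api": "send_rows", "payload": {"targets": [[0,0,-0.5,0,1],[0,0,-0.5,0,1]]}}

```text
time_s: 7.7
position: [0.5974, 0.1047, 0.1587]
ee_rot: [0.925, 3.002, 0.0]
force: [-2.7, 4.1, 5.0]
grip_width: 0.152
gripper_force: 30.0
```

```bash
python3 -c "
from h import *
st()"
```

```text
t7.70 p [597.4 104.7 158.7] yaw 2.544 tilt 0.000 F [-2.67  4.13  4.95] T [0.88  0.252 0.029] w 0.152 g 30.0 q6 -0.82
```

{"api": "send_rows", "payload": {"targets": [[0,0,-0.4,0,1],[0,0,-0.8,0,1],[0,0,-0.8,0,1]]}}

```text
time_s: 8.07
position: [0.5974, 0.1047, 0.1582]
ee_rot: [0.925, 3.002, 0.0]
force: [-3.3, 3.1, 5.7]
grip_width: 0.154
gripper_force: 30.0
```

{"api": "send_rows", "payload": {"targets": [[0,0.1,0,-0.02,1],[0.1,0.1,0,-0.04,1],[0.1,0.1,0,-0.06,1],[0.1,0.1,0,-0.06,1]]}}

```text
time_s: 8.57
position: [0.5976, 0.1049, 0.1582]
ee_rot: [1.014, 2.973, 0.001]
force: [-2.5, 4.5, 7.2]
grip_width: 0.152
gripper_force: 30.0
```

```bash
python3 -c "
from h import *
st()"
```

```text
t8.57 p [597.6 104.9 158.2] yaw 2.484 tilt 0.001 F [-2.49  4.55  7.19] T [0.886 0.271 0.038] w 0.152 g 30.0 q6 -0.76
```

{"api": "send_rows", "payload": {"targets": [[0,0.1,0,-0.025,1],[0.1,0.1,0,-0.05,1],[0.1,0.1,0,-0.05,1]]}}

```text
time_s: 8.95
position: [0.5977, 0.105, 0.1582]
ee_rot: [1.088, 2.947, 0.001]
force: [-2.6, 4.2, 6.8]
grip_width: 0.148
gripper_force: 30.0
```

{"api": "send_rows", "payload": {"targets": [[0,0.1,0,-0.025,1],[0.1,0.1,0,-0.05,1],[0.1,0.1,0,-0.05,1]]}}

```text
time_s: 9.32
position: [0.5977, 0.1051, 0.1577]
ee_rot: [1.162, 2.919, 0.001]
force: [-1.5, 4.8, 4.8]
grip_width: 0.149
gripper_force: 30.0
```

z dropped 0.5 mm and the force fell, so the key is probably over the notch. I'll press gently to check.

{"api": "send_rows", "payload": {"targets": [[0,0,-0.5,0,1],[0,0,-1,0,1],[0,0,-1,0,1]]}}

```text
time_s: 9.7
position: [0.5977, 0.1051, 0.1563]
ee_rot: [-1.162, -2.918, -0.0]
force: [-2.5, 4.6, 4.5]
grip_width: 0.154
gripper_force: 30.0
```

```bash
python3 -c "
from h import *
st()"
```

```text
t9.70 p [597.7 105.1 156.3] yaw 2.384 tilt 0.000 F [-2.5   4.64  4.45] T [ 0.948  0.253 -0.101] w 0.154 g 30.0 q6 -0.66
```

The key is in the notch: 1.4 mm lower with no rise in force. I'll carry on down.

{"api": "send_rows", "payload": {"targets": [[0,0,-0.5,0,1],[0,0,-1,0,1],[0,0,-1.5,0,1],[0,0,-1.5,0,1]]}}

```text
time_s: 10.2
position: [0.5977, 0.1051, 0.155]
ee_rot: [-1.162, -2.919, -0.0]
force: [-2.6, 4.2, 5.7]
grip_width: 0.155
gripper_force: 30.0
```

{"api": "send_rows", "payload": {"targets": [[0,0,-0.5,0,1],[0,0,-0.5,0,1]]}}

```text
time_s: 10.45
position: [0.5977, 0.1051, 0.1547]
ee_rot: [-1.162, -2.919, -0.0]
force: [-3.1, 4.8, 6.4]
grip_width: 0.153
gripper_force: 30.0
```

```bash
python3 -c "
from h import *
st()"
```

```text
t10.45 p [597.7 105.1 154.7] yaw 2.384 tilt 0.000 F [-3.13  4.82  6.4 ] T [ 0.907  0.329 -0.21 ] w 0.153 g 30.0 q6 -0.66
```

{"api": "send_rows", "payload": {"targets": [[0,0,0,-0.015,1],[0,0,0,-0.015,1]]}}

```text
time_s: 10.7
position: [0.5978, 0.1051, 0.1543]
ee_rot: [-1.184, -2.91, -0.0]
force: [-2.8, 4.8, 4.7]
grip_width: 0.149
gripper_force: 30.0
```

```bash
python3 -c "
from h import *
st()"
```

```text
t10.70 p [597.8 105.1 154.3] yaw 2.369 tilt 0.000 F [-2.83  4.76  4.71] T [ 1.013  0.207 -0.081] w 0.149 g 30.0 q6 -0.64
```

{"api": "send_rows", "payload": {"targets": [[0,0,0,-0.01,1],[0,0,-0.4,-0.01,1],[0,0,-0.4,-0.01,1]]}}

```text
time_s: 11.08
position: [0.5978, 0.1052, 0.154]
ee_rot: [-1.198, -2.904, -0.0]
force: [-1.8, 5.3, 4.8]
grip_width: 0.151
gripper_force: 30.0
```

```bash
python3 -c "
from h import *
st()"
```

```text
t11.07 p [597.8 105.2 154. ] yaw 2.359 tilt 0.000 F [-1.76  5.31  4.76] T [ 0.993  0.213 -0.015] w 0.151 g 30.0 q6 -0.63
```

{"api": "send_rows", "payload": {"targets": [[0,0,-0.4,0,1],[0,0,-0.4,0,1],[0,0,-0.4,0,1]]}}

```text
time_s: 11.45
position: [0.5978, 0.1052, 0.1537]
ee_rot: [-1.198, -2.904, -0.0]
force: [-2.0, 6.0, 6.0]
grip_width: 0.152
gripper_force: 30.0
```

{"api": "send_rows", "payload": {"targets": [[0,0,-0.4,0,1],[0,0,-0.4,0,1],[0,0,-0.4,0,1]]}}

```text
time_s: 11.82
position: [0.5978, 0.1052, 0.1534]
ee_rot: [1.198, 2.904, 0.001]
force: [-2.0, 5.1, 6.1]
grip_width: 0.151
gripper_force: 30.0
```

```bash
python3 -c "
from h import *
st()"
```

```text
t11.82 p [597.8 105.2 153.4] yaw 2.359 tilt 0.000 F [-2.02  5.09  6.07] T [0.913 0.293 0.01 ] w 0.151 g 30.0 q6 -0.63
```

{"api": "send_rows", "payload": {"targets": [[0,0,-0.5,0,1],[0,0,-0.5,0,1],[0,0,-0.5,0,1]]}}

```text
time_s: 12.2
position: [0.5978, 0.1052, 0.1531]
ee_rot: [1.198, 2.904, 0.001]
force: [-2.9, 4.7, 7.4]
grip_width: 0.151
gripper_force: 30.0
```

The force now climbs at the floor's spring rate, about 1 mm below the original locked height, so the knob is home. I'll release and retreat.

{"api": "send_rows", "payload": {"targets": [[0,0,0,0,0.5],[0,0,0,0,0],[0,0,0,0,0],[0,0,0,0,-0.2],[0,0,15,0,-0.2],[0,0,40,0,-0.2],[0,0,80,0,-0.2],[0,0,120,0,-0.2]]}}

```text
time_s: 13.2
position: [0.5979, 0.105, 0.2749]
ee_rot: [1.198, 2.903, 0.001]
force: [0.8, -0.2, -0.0]
grip_width: 0.602
gripper_force: 0.0
```

{"api": "send_rows", "payload": {"targets": [[-40,-20,20,0,-0.2],[-90,-50,20,0,-0.2],[-140,-80,20,0,-0.2],[-180,-110,20,0,-0.2],[-180,-110,20,0,-0.2]]}}

```text
time_s: 13.82
position: [0.4157, -0.0062, 0.2943]
ee_rot: [1.201, 2.9, 0.001]
force: [0.6, 1.2, 0.7]
grip_width: 0.601
gripper_force: 0.0
```

```bash
python3 -c "
from h import *
st(); a=[]
for n,(u,v,w) in dict(top=(226,145,60),scene=(360,180,60)).items():
    f=eyes.grab_frame(n); cv2.imwrite(f'pics/{n}9.png',f['color'][:,:,::-1]); a.append(cv2.resize(f['color'][v:v+w,u:u+w,::-1],(390,390),interpolation=cv2.INTER_CUBIC))
cv2.imwrite('pics/crop9.png',np.hstack(a))"
```

```text
t13.82 p [415.7  -6.2 294.3] yaw 2.356 tilt 0.003 F [0.64 1.16 0.7 ] T [ 0.06  -0.163  0.005] w 0.601 g 0.0 q6 -0.83
```

View pics/crop9.png

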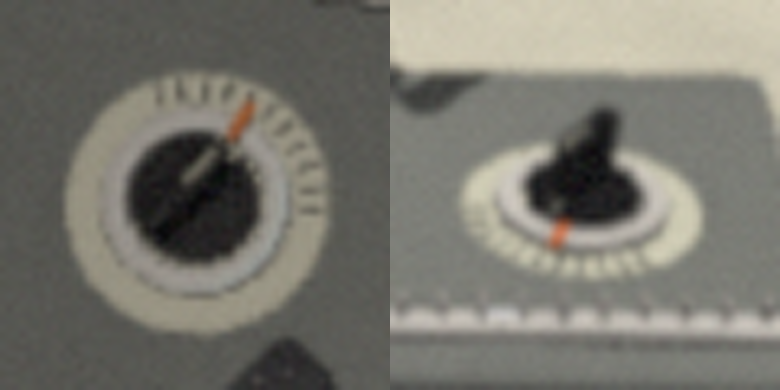

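View pics/top9.png

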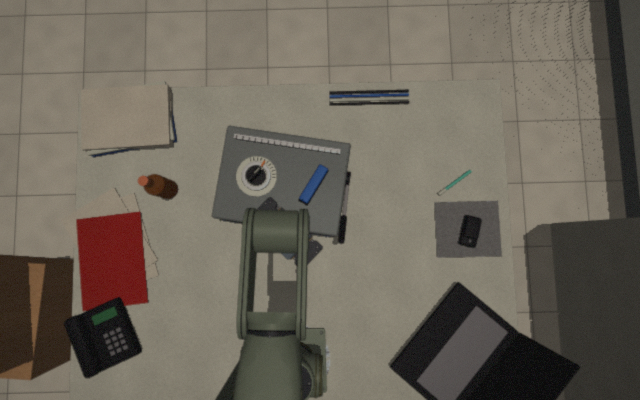

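The white line runs from (185,182) to (215,150) in the crop, at a yaw of about −0.78. That is roughly 0.2 rad clockwise past the pointer. The bystanders haven't moved and the arm is clear.

```bash
python3 -c "
from cell import order
print(order.sign_off())"
```

```text
the job is handed in; nothing more can be done
None
```

The dial is set in the notch about 0.2 rad clockwise past the orange pointer and pushed fully home (wrist force peaked near 7.4 N), the gripper has let go and the stapler, bottle and mouse are undisturbed; the job is handed in, but no verdict came back.

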